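# Turn the face-down forming block over and set it against the fence

## Robot

A 7-joint arm with a two-finger parallel gripper is mounted at the origin on a cart in front of the work surface, level with it; the furniture and walls round the work are solid. World frame = base frame: x ahead of the robot, y to its left, z up, the work surface at z = 0. Lengths are in m, angles in rad, forces in N, time in s.
With the tool pointing down it reaches from about 0.35 to 0.9 m from the base axis. Payload 7.2 kg.
Tool frame: the origin (TCP) lies at the very end of the fingers, on their centre line; the grasp point (between the pads) lies 19 mm behind it; z points along the fingers, y is the direction in which the jaws open and shut (so a half turn about z gives the same grasp; the last joint's range is limited). The gripper opens to 85 mm and grips with 20 to 120 N. Pads are 22 mm wide; open, the fingers measure 114 mm over their backs; the gripper's body (76 mm by 85 mm) begins 54 mm behind the grasp point. The pads swing forward as they close: fully open they stand 13 mm farther back than shut.
Start: joints at [1.215, 0.411, -0.013, 1.596, 0.006, 1.134, -0.082], TCP at [0.177, -0.599, 0.231] pointing down, gripper open.
Joint ranges: [-2.95, 2.95], [-0.29, 1.99], [-1.47, 1.44], [0.14, 2.54], [-1.03, 4.17], [0.13, 1.85], [-2.86, 2.86]. Speed limits (rad/s): [2.39, 2.39, 3.01, 3.01, 3.14, 3.14, 3.14].

## Interface

Orientations are given as a unit quaternion [w, x, y, z].
In Python, from cell import sense, capture, camera_params, finish_job gives the robot as it stands.
- The arm moves only by the tool servo_tool, never from a script. Its argument "plan" is one flat list of numbers, 7 for each row, row after row: the shift along the tool's x, y, z in mm, then the turn, a rotation vector about the tool's x, y, z in degrees, then the finger opening in mm, from 0 to 85.4. A call has 1 to 20 rows; each row is the pose to reach, as a shift and turn from the pose commanded when the call began, along the tool's axes at that moment; what a row does not reach only later rows make up. A row lasts 1/12 s, in which the tool goes at most 41.7 mm and 7.16 degrees, less where a joint would pass 70% of its speed; a pose out of reach is approached as far as the arm can. A call with a gripper value outside its range is refused whole. The fingers move at their own pace and stop on an object; the grip force is fixed at half the most. Time passes only in rows, so rows that repeat a pose let the fingers close. It gives the time, the measured TCP pose, the force and the opening at its end, in the units of the state.
- sense(): the state, without advancing time (a new reading comes with each control period).
- capture(name): name is "side" or "top"; returns (picture, depth): 480x640x3 uint8, red, green, blue; 480x640 float32, m along the optical axis (not along the pixel's ray), 0 where there is no reading.
- camera_params(name): a dict with "fx", "fy", "cx", "cy" (pixels), "rvec" (rotation vector, rad) and "tvec" (3), from world to camera coordinates, as OpenCV has them. Camera axes: x right, y down, z forward; pixel columns grow to the right and rows downward; lengths in m; the calibration is good to about 2 mm. A picture is of the moment at which its call begins. camera_params takes no time and is no camera call.
- finish_job(): hands the job in, once; it reports no verdict.
The state is a dict: "time": time; "q": joint angles; "dq": joint speeds; "joint_efforts": joint torques, N m; "position": TCP position; "orientation": TCP orientation; "wrist_force": force on the tool from outside, world axes, zero at the start; "moment": the same for the moment, N m; "grip_width": finger opening in m.
Only numpy, scipy, OpenCV 4.12 (cv2) and the standard library are available. Lean on these libraries where they do the work, as an engineer would, in place of code of your own. Each camera call takes 0.05 s, during which the arm holds its last target. There are 200 camera calls.

## Task

Of the two wooden forming blocks on the stop board, one lies with its channel facing down. Turn that block over so that its channel faces up, and leave it lying flat on the stop board with its long side flush against the fence. Leave the other block, which already lies channel up, and the things around the board where they are.

Things in the scene. Friction and masses are not known exactly. Their poses are not given: they have to be found in the camera images.
- stop_board: Pale plywood board, 220 x 300 mm, 12 mm thick, screwed to the bench (cannot move), with a hardwood fence along its far edge. Origin at the centre of its underside; x towards the fence, y along the fence, z up; its top is at z = 12 mm. The fence is 20 mm thick and 300 mm long, its top at z = 36 mm, its inner face (towards the robot) at x = +90 mm.
- fence (a point): Middle of the fence's inner face, at board x = +90 mm, y = 0, z = 24 mm (12 mm above the board's top).
- turned_block: The block that starts channel down: loose brown hardwood bar, 48 x 48 mm, 100 mm long, 0.15 to 0.3 kg. A channel runs along one long face; the opposite face is flat with two flush screw heads. Origin at the block's centre; y along its length, z out of the channel face (down at the start). It starts on the board, its centre 160 to 175 mm short of the fence, long side roughly along the fence.
- good_block: The second forming block, same shape and size, already channel up (z up). It lies beside the first on the board, about 50 mm clear of its end; left and right are swapped at random. Must stay where it is.
- bottle: Small flux bottle with a spout, 43 mm wide, 105 mm tall, standing on the bench left of the board; origin at the centre of its foot. A bystander.
- tin: Flat round tin with a red lid, 52 mm wide, 20 mm high, on the bench right of the board; origin at the centre of its underside. A bystander.
- coal: Black charcoal block, 58 x 88 x 30 mm, on the bench right of the board; origin at the centre of its underside. A bystander.
- channel (a point): Middle of the turned block's channel mouth, 24 mm out from its centre along its z. The channel is 24 mm wide, 14 mm deep, full length. Pushed forward and up high on a long side, the block tips over its far lower edge (wood on wood, it hardly slides) and falls on by itself past 45 degrees; each quarter turn carries it about 48 mm, and two turn it over.

How it is judged:
By the outcome, as a careful person would: the job done as asked, in the order asked, and still so for the second after the job is handed in, with the robot touching nothing.
It also fails if it takes over 61 s, if anything falls off the work surface, if the arm or the gripper's body presses on something with over 40 N, if the wrist force passes 120 N, or if a joint passes its speed limit or range.

## Working session

There is one attempt and no reset: what is moved stays moved. The work goes in short steps, Python scripts to look and compute and a tool call to move; the robot and the scene stay as the last step left them, time stands still between calls to the robot, and variables do not carry over. Pictures are saved under pics/ and viewed, about 8 in all and at most 12, crops included, and the job is handed in when it is done.

Besides the shell and the picture viewer there is one more tool, called after "Call:" as a command line: name --argument value ..., lists and objects as JSON in quotes. servo_tool: Moves the arm, as the interface text tells. Its arguments: {"type":"object","properties":{"plan":{"type":"array","items":{"type":"number"}}},"required":["plan"]}

```bash
mkdir -p pics; ls; cat > h.py <<'E'
import numpy as np, cv2
from cell import *
def save(name,fn):
    p,d=capture(name); cv2.imwrite(f'pics/{fn}.png',p[:,:,::-1]); np.save(f'pics/{fn}.npy',d); return p,d
def world(name,d):
    c=camera_params(name); R,_=cv2.Rodrigues(np.array(c['rvec'],float)); t=np.array(c['tvec'],float).ravel()
    v,u=np.mgrid[:d.shape[0],:d.shape[1]]
    P=np.dstack([(u-c['cx'])/c['fx']*d,(v-c['cy'])/c['fy']*d,d])
    return (P-t)@R
E
python3 - <<'E'
from h import *
print(sense())
a,_=save('top','t0'); b,_=save('side','s0')
cv2.imwrite('pics/c0.png',cv2.resize(np.vstack([a,b]),(500,750))[:,:,::-1])
for n in('top','side'):print(camera_params(n))
E
```

```text
pics
{'time': 0.0, 'q': array([ 1.21479925,  0.4119084 , -0.01268667,  1.59703693,  0.00560939,
        1.13430158, -0.08218183]), 'dq': array([-0.00024959,  0.00023602,  0.00023439, -0.00072354,  0.00068854,
        0.00098984, -0.00184336]), 'joint_efforts': array([ 1.58301887e-04, -6.00634360e+01,  6.81852289e-01, -2.99411255e+01,
        1.38061802e-02,  1.06026273e-02,  2.56404024e-05]), 'position': array([ 0.17720362, -0.59883957,  0.23045083]), 'orientation': array([-7.88693738e-04,  9.89662449e-01,  1.43414021e-01, -1.81669401e-04]), 'wrist_force': array([-0.10115523,  0.64830937, -0.3750137 ]), 'moment': array([-0.00689544, -0.00084368, -0.04697986]), 'grip_width': 0.0853753478092306}
{'fx': 528.0022753345371, 'fy': 528.0022753345371, 'cx': 315.1503729804132, 'cy': 239.53242517496727, 'rvec': array([ 2.11558238, -2.13962103,  0.16724347]), 'tvec': array([-0.08213572,  0.5632491 ,  0.98345408])}
{'fx': 579.9890120959312, 'fy': 579.9890120959312, 'cx': 325.80026606346814, 'cy': 240.77782742342302, 'rvec': array([ 0.15357289, -2.59040593,  1.69161796]), 'tvec': array([0.54914961, 0.11007718, 1.21884934])}
```

View pics/t0.png

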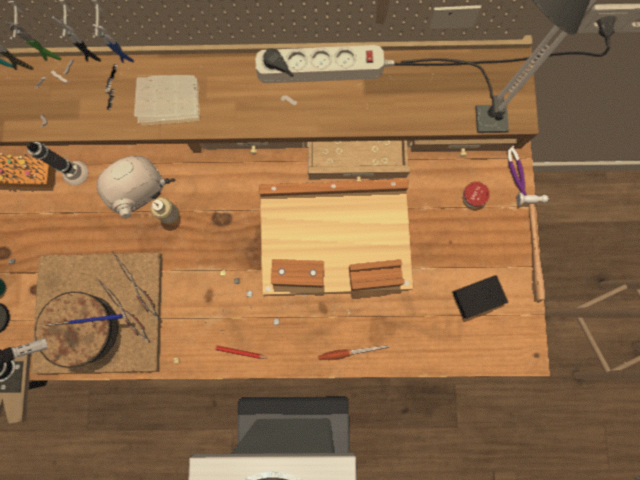

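View pics/s0.png

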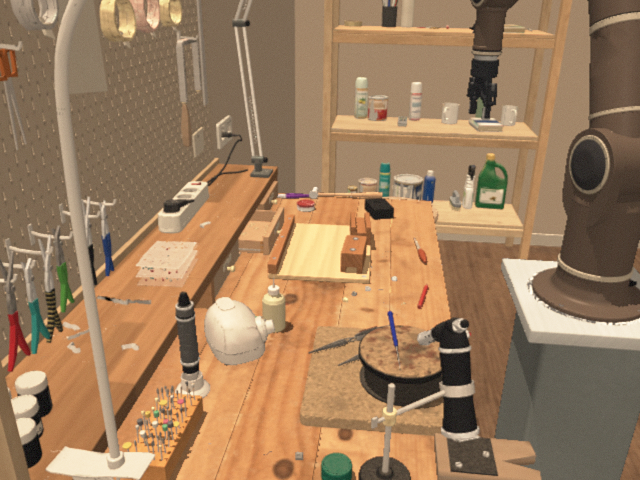

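The top view shows the turned block on the left (screw heads up, pixels ~(273–323, 261–287)). The good block is on the right at ~(376, 275), with the fence at row ~187. In the side view the board is at ~(325, 250), with the turned block at the near end, ~(354, 253).

```bash
cat > m.py <<'E'
from h import *
import sys
def clouds(tag):
    out={}
    for n,f in(('top','t'),('side','s')):
        d=np.load(f'pics/{f}{tag}.npy'); W=world(n,d); W[d==0]=np.nan; out[n]=W
    return out
E
python3 - <<'E'
from m import *
C=clouds('0'); T=C['top']; S=C['side']
for n,(u,v) in dict(blkL=(298,270),scr1=(283,272),scr2=(313,272),good_wall=(376,266),board=(336,235),fenceL=(263,188),fenceR=(405,184),cart=(270,470),lamp=(490,115),bottle=(163,208)).items(): print(n,T[v,u].round(4))
for n,(u,v) in dict(blk=(354,243),board=(320,250),fence=(282,240)).items(): print('side',n,S[v,u].round(4))
# block tops by height
for nm,W in C.items():
    m=(W[...,2]>.05)&(W[...,2]<.07)&(W[...,0]>.3)&(W[...,0]<.62)&(abs(W[...,1])<.25)
    k,l,st,ce=cv2.connectedComponentsWithStats(m.astype(np.uint8))
    for i in range(1,k):
        if st[i,4]>40:
            p=W[l==i]; r=cv2.minAreaRect((p[:,:2]*1000).astype(np.float32)); print(nm,st[i],'z',np.median(p[:,2]).round(4),r, )
W=T
m=(W[...,2]>.03)&(W[...,2]<.042)&(W[...,0]>.5)&(W[...,0]<.75)&(abs(W[...,1])<.25)
k,l,st,ce=cv2.connectedComponentsWithStats(m.astype(np.uint8))
for i in range(1,k):
    if st[i,4]>100:
        p=W[l==i]; print('fence',st[i],cv2.minAreaRect((p[:,:2]*1000).astype(np.float32)),cv2.boxPoints(cv2.minAreaRect((p[:,:2]*1000).astype(np.float32))).round(1).tolist(),np.median(p[:,2]))
E
```

```text
blkL [ 0.5012 -0.0554  0.0625]
scr1 [ 0.4977 -0.0268  0.0624]
scr2 [ 0.4972 -0.0839  0.0616]
good_wall [ 0.5076 -0.2044  0.0581]
board [ 0.5769 -0.1303  0.0128]
fenceL [0.6707 0.0154 0.0353]
fenceR [ 0.6749 -0.2697  0.0359]
cart [ 0.1264  0.0025 -0.0003]
lamp [ 0.7895 -0.4255  0.1047]
bottle [0.6225 0.2032 0.076 ]
side blk [ 0.496  -0.0504  0.061 ]
side board [ 0.5779 -0.1079  0.0123]
side fence [ 0.667  -0.101   0.0354]
top [152 211  21   8 126] z 0.0631 ((613.172607421875, 210.7351837158203), (13.36561393737793, 36.84318923950195), 0.013839478604495525)
top [ 271  259   53   27 1325] z 0.0602 ((498.0123291015625, -53.74071502685547), (99.8404541015625, 48.33036422729492), 87.51122283935547)
top [350 260  51  11 343] z 0.0602 ((509.3955383300781, -202.22999572753906), (14.18475341796875, 95.95849609375), 4.527220726013184)
top [352 278  49  12 325] z 0.0605 ((475.4695129394531, -203.25869750976562), (15.0159912109375, 92.88983154296875), 5.106029510498047)
side [350 212   6  19  93] z 0.0587 ((509.0526428222656, -197.15476989746094), (11.707447052001953, 102.73204040527344), 5.75805
[... 587 characters left out ...]
8438], [731.0, 210.0], [732.0999755859375, 247.60000610351562], [654.5, 249.89999389648438]] 0.03545181325216328
fence [309 173  86   4 136] ((695.5776977539062, -162.9783935546875), (171.44186401367188, 2.993133306503296), 89.96031188964844) [[694.0, -248.6999969482422], [697.0, -248.6999969482422], [697.0999755859375, -77.30000305175781], [694.0999755859375, -77.30000305175781]] 0.03635263890188302
fence [ 259  178  137   17 1401] ((674.669677734375, -112.80682373046875), (26.689350128173828, 273.7452697753906), 1.7557262182235718) [[657.0999755859375, 23.600000381469727], [665.5, -250.0], [692.2000122070312, -249.1999969482422], [683.7999877929688, 24.399999618530273]] 0.03640982267671623
```

```bash
cat >> m.py <<'E'
from scipy.spatial.transform import Rotation as Rn
def fence(W):
    # near top edge of the fence: per-y-bin minimum x of points at fence-top height
    m=(W[...,2]>.028)&(W[...,2]<.042)&(W[...,0]>.64)&(W[...,0]<.70)&(W[...,1]<.01)&(W[...,1]>-.26)
    p=W[m]; b=np.round(p[:,1]/.01).astype(int)
    e=np.array([[np.median(p[b==i,1]),np.percentile(p[b==i,0],5)] for i in np.unique(b) if (b==i).sum()>4])
    f=np.polyfit(e[:,0],e[:,1],1); return f,np.std(e[:,1]-np.polyval(f,e[:,0]))
def block(W,x0,x1,y0=-.13,y1=.03):
    m=(W[...,2]>.05)&(W[...,2]<.09)&(W[...,0]>x0)&(W[...,0]<x1)&(W[...,1]>y0)&(W[...,1]<y1)
    p=W[m]; r=cv2.minAreaRect((p[:,:2]*1000).astype(np.float32)); return r,np.median(p[:,2]),len(p)
def delta(pos,yaw):
    "tool-axes shift mm / turn deg to TCP pos, tool down with tool x at world yaw (deg)"
    s=sense(); w,x,y,z=s['orientation']; R=Rn.from_quat([x,y,z,w])
    T=Rn.from_euler('z',yaw,degrees=True)*Rn.from_euler('x',180,degrees=True)
    return (R.inv().apply(np.array(pos)-s['position'])*1000).round(1),(R.inv()*T).as_rotvec(degrees=True).round(2)
E
python3 - <<'E'
from m import *
C=clouds('0')
for n,W in C.items():
    print(n,fence(W),block(W,.44,.56))
print(delta([.43,-.053,.15],-2.5))
E
```

```text
top (array([-0.02733083,  0.65949043]), np.float64(0.00026700874791128065)) (((498.0123291015625, -53.74071502685547), (99.8404541015625, 48.33036422729492), 87.51122283935547), np.float64(0.060229066021353), 1325)
side (array([-0.02950845,  0.65869319]), np.float64(0.000890431585008641)) (((497.1190490722656, -50.48855209350586), (104.34194946289062, 48.415283203125), 87.0877914428711), np.float64(0.059272332225047825), 484)
(array([ 397.3, -451.6,   81.1]), array([-0.08,  0.02, 18.99]))
```

Call:
servo_tool --plan '[25,-28,5,0,0,1,40,50,-56,10,0,0,2,40,75,-85,15,0,0,4,40,100,-113,20,0,0,5,40,125,-141,25,0,0,6,40,150,-170,30,0,0,7,40,174,-198,35,0,0,8,40,199,-226,40,0,0,9.5,40,224,-254,46,0,0,11,40,249,-282,51,0,0,12,40,273,-310,56,0,0,13,40,298,-339,61,0,0,14,40,323,-367,66,0,0,15.5,40,348,-395,71,0,0,17,40,373,-424,76,0,0,18,40,397,-452,81,0,0,19,40,397,-452,81,0,0,19,40,397,-452,81,0,0,19,40]'

```text
time: 1.6
position: [0.43, -0.0512, 0.1499]
orientation: [-0.0, 1.0, -0.019, -0.0]
wrist_force: [-1.0, -0.0, -0.0]
grip_width: 0.0399
```

```bash
python3 - <<'E'
from m import *
a,_=save('top','t1'); b,_=save('side','s1')
cv2.imwrite('pics/c1.png',np.hstack([cv2.resize(a[140:380,180:480],(400,320)),cv2.resize(b[130:330,230:480],(400,320))])[:,:,::-1])
C=clouds('1')
for n,W in C.items():
    m=(W[...,2]>.08)&(W[...,2]<.30)&(W[...,0]>.3)&(W[...,0]<.56)&(W[...,1]>-.15)&(W[...,1]<.06)
    p=W[m]; print(n,len(p))
    for z in np.arange(.1,.3,.01):
        q=p[(p[:,2]>=z)&(p[:,2]<z+.01)]
        if len(q): print(round(z,2),len(q),q[:,:2].min(0).round(3),q[:,:2].max(0).round(3))
print(sense()['position'],delta([.44,-.053,.05],-2.5), sense()['wrist_force'],sense()['q'])
E
```

```text
top 88
0.24 15 [ 0.417 -0.119] [ 0.438 -0.109]
0.25 73 [ 0.417 -0.119] [ 0.441 -0.109]
side 1222
0.15 36 [ 0.418 -0.074] [ 0.441 -0.019]
0.16 47 [ 0.419 -0.07 ] [ 0.442 -0.015]
0.17 50 [ 0.419 -0.031] [ 0.44  -0.015]
0.18 57 [ 0.42  -0.077] [ 0.441 -0.015]
0.19 27 [ 0.416 -0.078] [ 0.443 -0.   ]
0.2 57 [ 0.419 -0.018] [0.444 0.004]
0.21 39 [ 0.414 -0.07 ] [0.447 0.01 ]
0.22 87 [ 0.412 -0.071] [0.447 0.011]
0.23 69 [ 0.413 -0.064] [0.448 0.016]
0.24 100 [ 0.41  -0.109] [0.449 0.019]
0.25 155 [ 0.41  -0.109] [0.449 0.018]
0.26 62 [ 0.419 -0.055] [ 0.441 -0.009]
0.27 82 [ 0.393 -0.047] [ 0.465 -0.011]
0.28 169 [ 0.394 -0.045] [ 0.465 -0.01 ]
0.29 185 [ 0.392 -0.049] [ 0.466 -0.012]
[ 0.42919889 -0.05387846  0.15002413] (array([ 10.9,  -1.4, 100. ]), array([ 0.02,  0.06, -0.01])) [-0.27569908 -0.3347739   0.38155937] [ 0.34984909  0.2113755  -0.37979704  2.11283981  0.10549504  0.83587078
 -1.70779974]
```

View pics/c1.png

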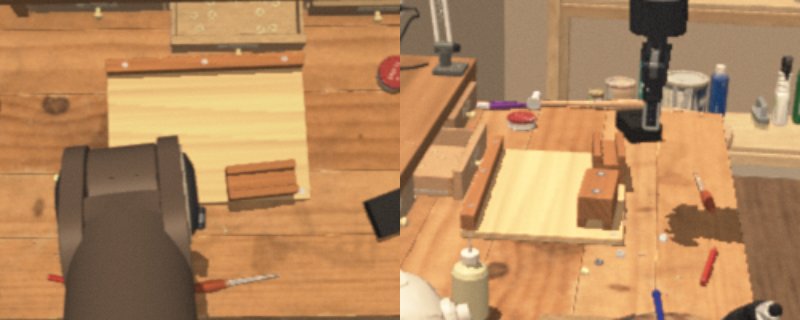

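The crop shows the arm over the block. In the side half the fingers (~(650,100)) are clear of the block (~(600,195)) on the robot side. The fingers reach 11.5 mm ahead of the TCP. Next I go down behind the near face.

Call:
servo_tool --plan '[2,0,20,0,0,0,40,5,0,45,0,0,0,40,10,0,70,0,0,0,40,15,0,90,0,0,0,40,20,0,100,0,0,0,40,24,0,105,0,0,0,40,26,0,105,0,0,0,40,27,0,105,0,0,0,40,27,0,105,0,0,0,40]'

```text
time: 2.45
position: [0.4576, -0.0547, 0.0463]
orientation: [0.0, 1.0, -0.022, 0.001]
wrist_force: [-0.2, -0.2, 1.1]
grip_width: 0.0395
```

```bash
python3 - <<'E'
from m import *
b,_=save('side','s2'); d=np.load('pics/s2.npy'); W=world('side',d)
m=(W[...,2]>.02)&(W[...,2]<.1)&(W[...,0]>.42)&(W[...,0]<.56)&(W[...,1]>-.15)&(W[...,1]<.06)
p=W[m]
for z in np.arange(.02,.1,.006):
    q=p[(p[:,2]>=z)&(p[:,2]<z+.006)]; f=q[q[:,0]<.472]; g=q[q[:,0]>=.4725]
    print(round(z,3),len(f), np.sort(f[:,0])[[0,-1]].round(4) if len(f) else '', np.sort(g[:,0])[[0,-1]].round(4) if len(g) else '')
s=sense();print(s['position'],s['wrist_force'])
E
```

```text
0.02 1 [0.4713 0.4713] [0.4726 0.5225]
0.026 3 [0.4713 0.4715] [0.4727 0.5223]
0.032 1 [0.4716 0.4716] [0.4726 0.5225]
0.038 3 [0.4715 0.4719] [0.4728 0.5228]
0.044 11 [0.4474 0.4719] [0.4731 0.523 ]
0.05 19 [0.4475 0.4719] [0.4731 0.5232]
0.056 28 [0.4457 0.4684] [0.4725 0.5221]
0.062 32 [0.4459 0.4687] [0.498  0.5173]
0.068 23 [0.4494 0.469 ] 
0.074 31 [0.4466 0.4695] 
0.08 30 [0.4478 0.4694] 
0.086 3 [0.4451 0.4564] 
0.092 20 [0.4461 0.4712] 
0.098 14 [0.4466 0.4712] 
[ 0.45738346 -0.05464534  0.04631073] [-0.68607215 -0.87903166  0.20720021]
```

Call:
servo_tool --plan '[4,0,0,0,0,0,40,6,0,-0.5,0,0,0,40,9,0,-4,0,0,0,40,12,0,-7,0,0,0,40,16,0,-10.5,0,0,0,40,20,0,-13.5,0,0,0,40,25,0,-16,0,0,0,40,30,0,-18.5,0,0,0,40,35,0,-20.5,0,0,0,40,40,0,-22,0,0,0,40]'

```text
time: 3.33
position: [0.4978, -0.0562, 0.0678]
orientation: [0.0, 1.0, -0.022, 0.001]
wrist_force: [0.1, -1.1, -0.5]
grip_width: 0.0402
```

```bash
python3 - <<'E'
from m import *
b,_=save('side','s3')
cv2.imwrite('pics/c3.png',cv2.resize(b[190:300,260:400],(700,550))[:,:,::-1])
s=sense();print(s['position'],s['wrist_force'])
E
```

```text
[ 0.49897663 -0.05612907  0.06795635] [ 1.79756761 -0.21015848 -0.1626939 ]
```

View pics/c3.png

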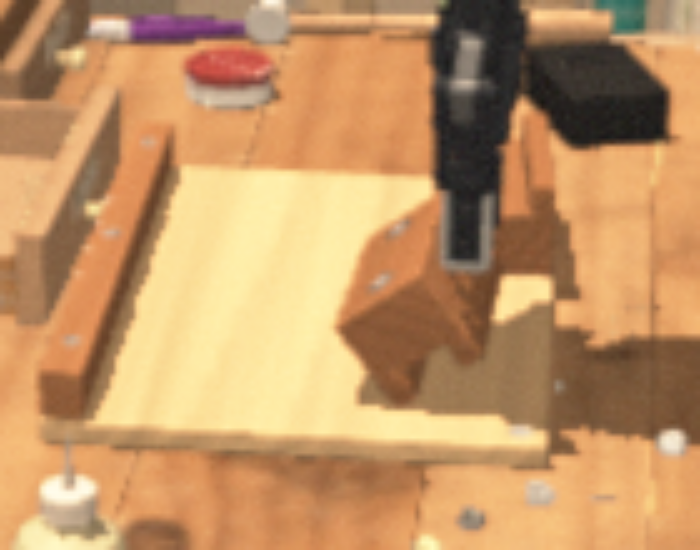

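The block is tipped about 40° on its far edge (crop edge at ~(400,395)), with the fingers on its near face at ~(465,250). I continue past 45°.

Call:
servo_tool --plan '[5,0,-1,0,0,0,40,10,0,-1.5,0,0,0,40,14,0,-1.5,0,0,0,40,16,0,-1.5,0,0,0,40,16,0,-1.5,0,0,0,40,16,0,-1.5,0,0,0,40,0,0,-4,0,0,0,40,-10,0,0,0,0,0,40,-10,0,0,0,0,0,40]'

```text
time: 4.13
position: [0.4841, -0.0558, 0.0667]
orientation: [0.0, 1.0, -0.022, -0.001]
wrist_force: [-1.5, 0.7, -0.5]
grip_width: 0.0398
```

```bash
cat >> m.py <<'E'
def look(tag):
    b,d=save('side','s'+tag); W=world('side',d)
    m=(W[...,2]>.02)&(W[...,2]<.12)&(W[...,0]>.42)&(W[...,0]<.66)&(W[...,1]>-.14)&(W[...,1]<.02)
    p=W[m]; e=p[p[:,1]>np.percentile(p[:,1],97)-.012]
    t=p[(p[:,2]>.055)&(p[:,2]<.063)]
    print('y',p[:,1].max().round(4),'zmax',p[:,2].max().round(4))
    for z in np.arange(.02,.1,.006):
        q=p[(p[:,2]>=z)&(p[:,2]<z+.006)]; x=np.sort(q[:,0])
        if len(x)<5: continue
        g=np.where(np.diff(x)>.004)[0]; print(round(z,3),len(q),[(a[0].round(4),a[-1].round(4)) for a in np.split(x,g+1)])
    s=sense();print(s['time'],s['position'],s['wrist_force'].round(2)); return b,W
E
python3 - <<'E'
from m import *
b,W=look('4'); cv2.imwrite('pics/c4.png',cv2.resize(b[190:300,260:400],(700,550))[:,:,::-1])
for x0 in (.52,.53): print(block(W,x0,.64,-.14,.02))
E
```

```text
y 0.0179 zmax 0.1197
0.02 148 [(np.float64(0.5203), np.float64(0.5708)), (np.float64(0.6575), np.float64(0.66))]
0.026 60 [(np.float64(0.5316), np.float64(0.5316)), (np.float64(0.5364), np.float64(0.5709)), (np.float64(0.6578), np.float64(0.6598))]
0.032 57 [(np.float64(0.5372), np.float64(0.5709)), (np.float64(0.6577), np.float64(0.66))]
0.038 42 [(np.float64(0.5373), np.float64(0.5709)), (np.float64(0.659), np.float64(0.659))]
0.044 44 [(np.float64(0.521), np.float64(0.5251)), (np.float64(0.5292), np.float64(0.5315)), (np.float64(0.5379), np.float64(0.571))]
0.05 64 [(np.float64(0.5206), np.float64(0.5712))]
0.056 413 [(np.float64(0.5207), np.float64(0.5714))]
0.062 5 [(np.float64(0.4821), np.float64(0.4821)), (np.float64(0.4885), np.float64(0.4885)), (np.float64(0.5209), np.float64(0.5209)), (np.float64(0.5543), np.float64(0.5572))]
0.068 21 [(np.float64(0.4732), np.float64(0.4955))]
0.074 25 [(np.float64(0.4734), np.float64(0.4955))]
0.08 30 [(np.float64(0.4736), np.float64(0.4958))]
0.086 27 [(np.float64(0.474), np.float64(0.4959))]
0.092 37 [(np.float64(0.4722), np.float64(0.4963))]
0.098 30 [(np.float64(0.4727), np.float64(0.4962))]
4.1833 [ 0.48561977 -0.05582228  0.06708129] [ 0.33  0.2  -0.33]
(((545.8582763671875, -51.505714416503906), (110.5824966430664, 47.95216751098633), 87.68372344970703), np.float64(0.05921901251927354), 480)
(((549.3721313476562, -51.5761604309082), (110.42768096923828, 40.9242057800293), 87.97703552246094), np.float64(0.059272441018410775), 388)
```

View pics/c4.png

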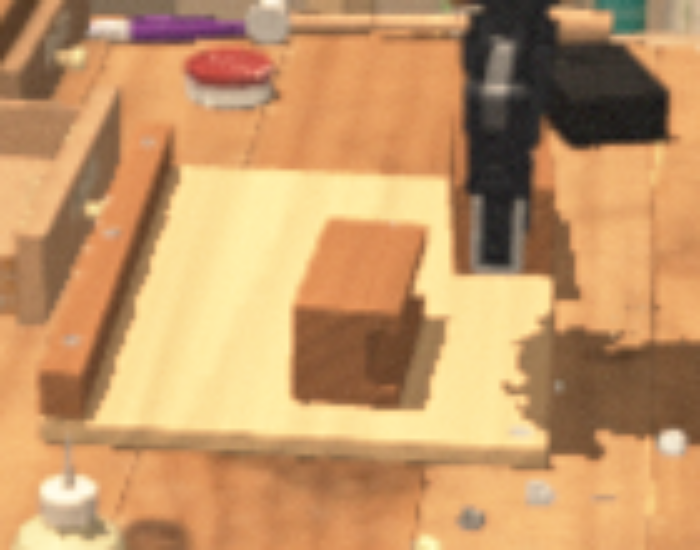

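The block rolled a clean quarter turn. Its channel now faces the robot (crop ~(390,350)), and the near face is at x≈0.521. For the second turn I push on the wall above the channel (z≈0.052).

Call:
servo_tool --plan '[2,0,6,0,0,0,40,8,0,11,0,0,0,40,14,0,14.5,0,0,0,40,19,0,15,0,0,0,40,22,0,15,0,0,0,40,24,0,15,0,0,0,40,26,0,14.5,0,0,0,40,29,0,11.5,0,0,0,40,33,0,8.5,0,0,0,40,37,0,5.5,0,0,0,40,42,0,2,0,0,0,40,47,0,-0.5,0,0,0,40,52,0,-3,0,0,0,40,57,0,-4.5,0,0,0,40,62,0,-6,0,0,0,40]'

```text
time: 5.43
position: [0.5494, -0.0585, 0.0736]
orientation: [0.0, 1.0, -0.022, 0.0]
wrist_force: [0.6, -0.2, 1.5]
grip_width: 0.0401
```

```bash
python3 - <<'E'
from m import *
b,W=look('5'); cv2.imwrite('pics/c5.png',cv2.resize(b[190:300,260:400],(700,550))[:,:,::-1])
E
```

```text
y 0.0199 zmax 0.1198
0.02 38 [(np.float64(0.5578), np.float64(0.5815)), (np.float64(0.6577), np.float64(0.6599))]
0.026 50 [(np.float64(0.5467), np.float64(0.5467)), (np.float64(0.5507), np.float64(0.5862)), (np.float64(0.6579), np.float64(0.6598))]
0.032 69 [(np.float64(0.5401), np.float64(0.5907)), (np.float64(0.6579), np.float64(0.66))]
0.038 130 [(np.float64(0.5322), np.float64(0.5947)), (np.float64(0.6599), np.float64(0.6599))]
0.044 196 [(np.float64(0.5339), np.float64(0.5972))]
0.05 109 [(np.float64(0.5564), np.float64(0.5997))]
0.056 77 [(np.float64(0.5637), np.float64(0.5939))]
0.062 74 [(np.float64(0.5606), np.float64(0.585))]
0.068 68 [(np.float64(0.5504), np.float64(0.5504)), (np.float64(0.5547), np.float64(0.5777))]
0.074 59 [(np.float64(0.5389), np.float64(0.5695))]
0.08 30 [(np.float64(0.539), np.float64(0.5614))]
0.086 31 [(np.float64(0.5373), np.float64(0.5612))]
0.092 36 [(np.float64(0.5373), np.float64(0.5619))]
0.098 35 [(np.float64(0.5376), np.float64(0.5615))]
5.4833 [ 0.5505287  -0.05846198  0.07387417] [1.51 0.08 0.46]
```

View pics/c5.png

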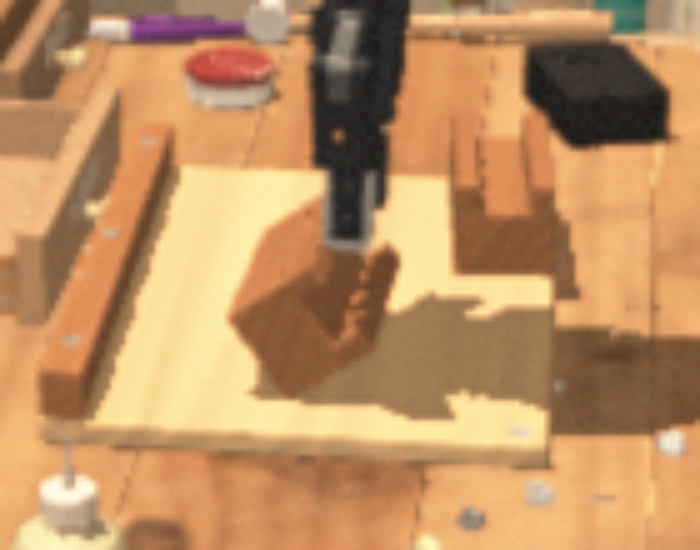

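The block is tipped ~35–40° with its channel opening towards the robot and up. I continue.

Call:
servo_tool --plan '[5,0,-1,0,0,0,40,10,0,-1.5,0,0,0,40,15,0,-1.5,0,0,0,40,19,0,-1.5,0,0,0,40,20,0,-1.5,0,0,0,40,20,0,-1.5,0,0,0,40,5,0,-4,0,0,0,40,-10,0,-2,0,0,0,40,-15,0,0,0,0,0,40,-15,0,0,0,0,0,40]'

```text
time: 6.32
position: [0.5322, -0.0579, 0.0729]
orientation: [0.0, 1.0, -0.022, -0.001]
wrist_force: [-0.3, -0.2, 0.4]
grip_width: 0.04
```

```bash
python3 - <<'E'
from m import *
b,W=look('6'); cv2.imwrite('pics/c6.png',cv2.resize(b[190:300,260:400],(700,550))[:,:,::-1])
print(block(W,.56,.66,-.14,.02),delta([.545,-.060,.022],1.6))
E
```

```text
y 0.0172 zmax 0.1199
0.02 77 [(np.float64(0.5729), np.float64(0.6239)), (np.float64(0.6581), np.float64(0.66))]
0.026 82 [(np.float64(0.5738), np.float64(0.6243)), (np.float64(0.6583), np.float64(0.6598))]
0.032 82 [(np.float64(0.5738), np.float64(0.6238)), (np.float64(0.658), np.float64(0.6599))]
0.038 92 [(np.float64(0.5732), np.float64(0.6236))]
0.044 201 [(np.float64(0.5731), np.float64(0.6241))]
0.05 67 [(np.float64(0.5729), np.float64(0.5883)), (np.float64(0.6091), np.float64(0.624))]
0.056 201 [(np.float64(0.5735), np.float64(0.5886)), (np.float64(0.6092), np.float64(0.624))]
0.074 20 [(np.float64(0.521), np.float64(0.5438))]
0.08 28 [(np.float64(0.5209), np.float64(0.5437))]
0.086 34 [(np.float64(0.5211), np.float64(0.544))]
0.092 33 [(np.float64(0.5212), np.float64(0.544))]
0.098 34 [(np.float64(0.5215), np.float64(0.5442))]
6.3667 [ 0.53344662 -0.05787755  0.07325254] [ 0.32 -0.33 -0.73]
(((598.5077514648438, -53.89619445800781), (103.51900482177734, 47.610313415527344), 87.7125473022461), np.float64(0.05866748280034594), 271) (array([11.6,  1.6, 51.3]), array([ 0.01,  0.01, -4.11]))
```

View pics/c6.png

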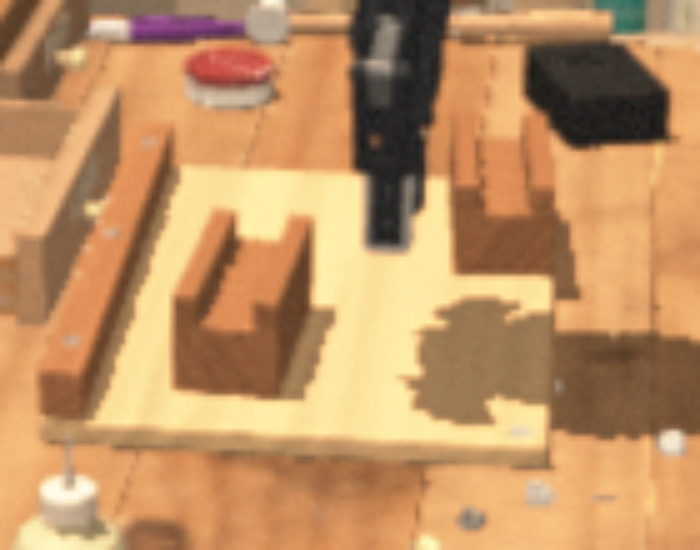

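The channel now faces up. The block stands ~38 mm short of the fence and ~4° off parallel. I lower the fingers, square them to the fence, then push low.

Call:
servo_tool --plan '[0,0,12,0,0,-1,40,2,0.5,25,0,0,-2,40,6,1,38,0,0,-3,40,9,1.5,48,0,0,-4.1,40,11.5,1.5,51,0,0,-4.1,40,11.5,1.5,51,0,0,-4.1,40]'

```text
time: 6.87
position: [0.5449, -0.0596, 0.0206]
orientation: [-0.0, 1.0, 0.014, -0.001]
wrist_force: [-1.6, 0.2, 0.7]
grip_width: 0.0404
```

Call:
servo_tool --plan '[5,0,0,0,0,0,40,10,0,0,0,0,0,40,14,0,0,0,0,0,40,18,0,0,0,0,0,40,21,0,0,0,0,0,40,24,0,0,0,0,0,40,27,0,0,0,0,0,40,30,0,0,0,0,0,40,33,0,0,0,0,0,40,36,0,0,0,0,0,40,39,0,0,0,0,0,40,42,0,0,0,0,0,40,44,0,0,0,0,0,40,46,0,0,0,0,0,40,48,0,0,0,0,0,40,50,0,0,0,0,0,40,50,0,0,0,0,0,40]'

```text
time: 8.28
position: [0.5957, -0.0583, 0.0223]
orientation: [-0.0, 1.0, 0.014, 0.0]
wrist_force: [-0.2, -0.0, -0.1]
grip_width: 0.04
```

```bash
python3 - <<'E'
from m import *
b,W=look('7')
print(block(W,.56,.68,-.14,.02))
E
```

```text
y 0.0193 zmax 0.12
0.02 78 [(np.float64(0.5875), np.float64(0.6524)), (np.float64(0.6582), np.float64(0.6594))]
0.026 85 [(np.float64(0.5848), np.float64(0.6525)), (np.float64(0.6579), np.float64(0.6597))]
0.032 100 [(np.float64(0.5848), np.float64(0.6523)), (np.float64(0.6582), np.float64(0.6599))]
0.038 102 [(np.float64(0.5851), np.float64(0.6526))]
0.044 231 [(np.float64(0.5849), np.float64(0.6522))]
0.05 71 [(np.float64(0.585), np.float64(0.6165)), (np.float64(0.6403), np.float64(0.6522))]
0.056 186 [(np.float64(0.5851), np.float64(0.6186)), (np.float64(0.6414), np.float64(0.6548))]
0.062 9 [(np.float64(0.5826), np.float64(0.5868)), (np.float64(0.5949), np.float64(0.5949)), (np.float64(0.6503), np.float64(0.6503))]
0.068 25 [(np.float64(0.5824), np.float64(0.6059))]
0.074 41 [(np.float64(0.5823), np.float64(0.6055))]
0.08 23 [(np.float64(0.5822), np.float64(0.5977)), (np.float64(0.6022), np.float64(0.6058))]
0.086 23 [(np.float64(0.5784), np.float64(0.5948)), (np.float64(0.6008), np.float64(0.6051))]
0.092 40 [(np.float64(0.5787), np.float64(0.6051)), (np.float64(0.6111), np.float64(0.6121))]
0.098 42 [(np.float64(0.5787), np.float64(0.6044)), (np.float64(0.6115), np.float64(0.6115))]
8.3333 [ 0.59558376 -0.05833197  0.02231437] [ 0.79 -0.51 -0.62]
(((617.0330200195312, -52.8106575012207), (74.77020263671875, 106.15618133544922), 0.6450628042221069), np.float64(0.059431232419306326), 366)
```

Call:
servo_tool --plan '[1,0,0,0,0,0,40,2,0,0,0,0,0,40,3,0,0,0,0,0,40,4,0,0,0,0,0,40,5,0,0,0,0,0,40,5.5,0,0,0,0,0,40,6,0,0,0,0,0,40,6.5,0,0,0,0,0,40]'

```text
time: 9.0
position: [0.6009, -0.0582, 0.0222]
orientation: [0.0, 1.0, 0.014, -0.001]
wrist_force: [-5.9, 0.1, 3.0]
grip_width: 0.0399
```

Call:
servo_tool --plan '[0.5,0,0,0,0,0,40,1,0,0,0,0,0,40,1,0,0,0,0,0,40]'

```text
time: 9.25
position: [0.6008, -0.0583, 0.022]
orientation: [0.0, 1.0, 0.014, -0.002]
wrist_force: [-7.6, 0.4, 5.8]
grip_width: 0.0402
```

Call:
servo_tool --plan '[1,0,0,0,0,0,40,2,0,0,0,0,0,40,2,0,0,0,0,0,40]'

```text
time: 9.5
position: [0.6008, -0.0583, 0.0217]
orientation: [0.0, 1.0, 0.014, -0.004]
wrist_force: [-12.9, 0.0, 8.7]
grip_width: 0.0399
```

```bash
python3 - <<'E'
from m import *
s=sense(); print(s['position'],s['wrist_force'])
b,W=look('8')
cv2.imwrite('pics/c8.png',cv2.resize(b[190:300,260:400],(700,550))[:,:,::-1])
E
```

```text
[ 0.60076507 -0.05832544  0.02165899] [-12.8877919    0.03588451   8.6580238 ]
y 0.02 zmax 0.1199
0.02 70 [(np.float64(0.5921), np.float64(0.6584))]
0.026 89 [(np.float64(0.5897), np.float64(0.6589))]
0.032 91 [(np.float64(0.5889), np.float64(0.6597))]
0.038 102 [(np.float64(0.5891), np.float64(0.6562))]
0.044 227 [(np.float64(0.5893), np.float64(0.6586))]
0.05 76 [(np.float64(0.5895), np.float64(0.6223)), (np.float64(0.6464), np.float64(0.6588))]
0.056 183 [(np.float64(0.5891), np.float64(0.6233)), (np.float64(0.6465), np.float64(0.66))]
0.062 9 [(np.float64(0.5872), np.float64(0.5992)), (np.float64(0.6529), np.float64(0.6529))]
0.068 22 [(np.float64(0.5872), np.float64(0.6136))]
0.074 41 [(np.float64(0.5869), np.float64(0.6137))]
0.08 19 [(np.float64(0.5886), np.float64(0.6119))]
0.086 33 [(np.float64(0.584), np.float64(0.612))]
0.092 41 [(np.float64(0.5836), np.float64(0.6117))]
0.098 47 [(np.float64(0.5835), np.float64(0.6111))]
9.55 [ 0.60076936 -0.05832286  0.02167878] [-13.35   0.41   8.4 ]
```

View pics/c8.png

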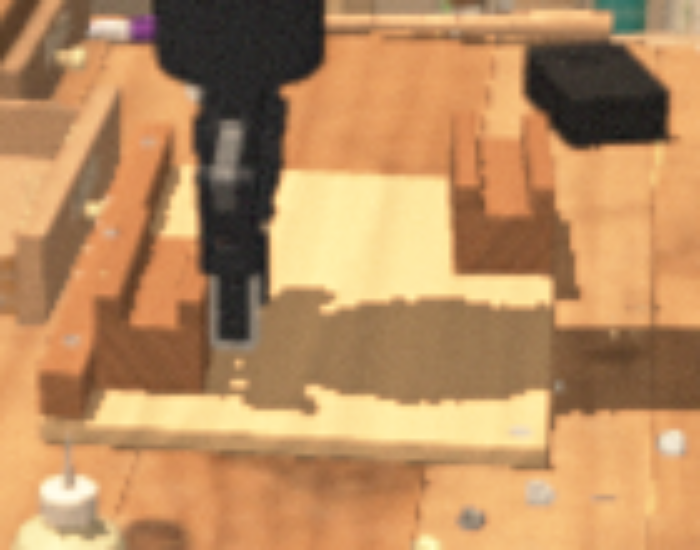

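The block sits against the fence (crop x≈95–205), channel up, and the good block appears undisturbed at ~(500,200). I back straight off and clear the view.

Call:
servo_tool --plan '[-2,0,0,0,0,0,40,-6,0,0,0,0,0,40,-16,0,-2,0,0,0,40,-32,0,-15,0,0,0,40,-50,0,-40,0,0,0,40,-68,0,-70,0,0,0,40,-84,10,-100,0,0,0,40,-100,30,-125,0,0,0,40,-115,60,-140,0,0,0,40,-130,95,-150,0,0,0,40,-145,130,-155,0,0,0,40,-160,165,-160,0,0,0,40,-175,200,-160,0,0,0,40,-190,235,-160,0,0,0,40,-205,270,-160,0,0,0,40,-220,305,-160,0,0,0,40,-235,335,-160,0,0,0,40,-245,350,-160,0,0,0,40,-245,350,-160,0,0,0,40]'

```text
time: 11.13
position: [0.3657, -0.4193, 0.1823]
orientation: [0.001, 1.0, 0.01, -0.0]
wrist_force: [-0.6, -0.4, -0.1]
grip_width: 0.04
```

```bash
python3 - <<'E'
from m import *
a,_=save('top','t9'); b,_=save('side','s9')
cv2.imwrite('pics/c9.png',np.hstack([cv2.resize(a[160:310,230:430],(400,300)),cv2.resize(b[190:300,260:400],(400,300))])[:,:,::-1])
C=clouds('9'); C0=clouds('0')
for n,W in C.items():
    def edge(lo,hi,f,zl,zh):
        m=(W[...,2]>zl)&(W[...,2]<zh)&(W[...,0]>lo)&(W[...,0]<hi)&(W[...,1]>-.105)&(W[...,1]<-.008); p=W[m]
        k=np.round(p[:,1]/.01).astype(int); e=np.array([[np.median(p[k==i,1]),f(p[k==i,0])] for i in np.unique(k) if (k==i).sum()>2])
        return np.polyfit(e[:,0],e[:,1],1).round(4)
    print(n,'block far',edge(.57,.68,np.max,.053,.07),'near',edge(.57,.68,np.min,.053,.07),'fence now',fence(W))
    print(block(W,.57,.68,-.14,.03))
    for w in (C0[n],W): print('good',block(w,.44,.54,-.27,-.14))
s=sense(); print(s['time'],s['position'],s['wrist_force'])
E
```

```text
top block far [-0.027   0.6587] near [-0.0273  0.6108] fence now (array([-0.00153973,  0.66514207]), np.float64(0.002455278603549241))
(((636.6326904296875, -56.008460998535156), (49.492156982421875, 99.62535095214844), 1.718808650970459), np.float64(0.05988911301407859), 724)
good (((492.31634521484375, -205.41871643066406), (48.73994827270508, 99.74151611328125), 4.527220726013184), np.float64(0.060255072804095366), 714)
good (((492.4228210449219, -205.3696746826172), (48.45790481567383, 99.782958984375), 5.133264064788818), np.float64(0.0603476689346027), 708)
side block far [-0.0084  0.658 ] near [-0.0418  0.6096] fence now (array([-0.02938788,  0.66151223]), np.float64(0.006760729001658675))
(((635.2080688476562, -52.13072967529297), (49.271480560302734, 102.60983276367188), 0.8147562742233276), np.float64(0.05888746317268345), 260)
good (((491.2143249511719, -200.92965698242188), (47.82904815673828, 107.35272216796875), 4.471063613891602), np.float64(0.05877617865249703), 190)
good (((491.3515319824219, -201.7773895263672), (47.72069549560547, 107.43695831298828), 4.819684028625488), np.float64(0.058673637836314636), 192)
11.2333 [ 0.36889885 -0.41497414  0.18232521] [ 1.06407947  0.57307736 -0.53649779]
```

View pics/c9.png

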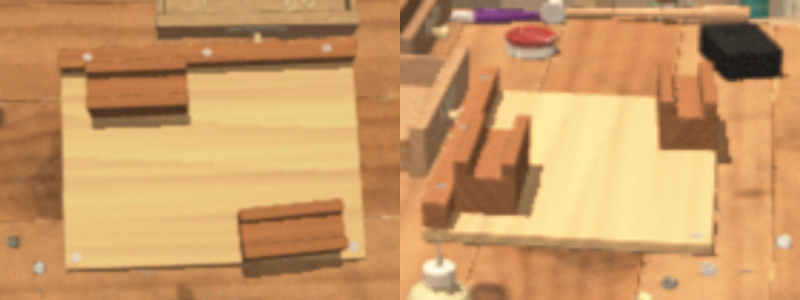

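The picture shows the turned block against the fence (left half ~(137,90)), channel up, parallel to it. The good block is unmoved, and tin, coal and bottle stand as before.

```bash
python3 -c "
from cell import *
print(finish_job())"
```

```text
the job is handed in; nothing more can be done
None
```

The channel-down block now lies channel up, flat on the stop board with its long side flush against the fence. I handed the job in at about 11 s of robot time. I rolled it over with two quarter-turn pushes of the fingertips on its near side. Then I squared the fingers to the fence and pushed low until it stalled there at about 13 N.

Final checks:
- **Flush:** in the top view the block's far edge is parallel to the fence line measured at the start, to within about 0.05°. It stands within 1 mm of that line. After the move, a fresh fence fit was spoiled because the block covers part of the edge, and the side view's edge fits were coarse and up to about 1.5° off. I relied on the first fence fit, the contact force and the pictures instead.
- **Flat:** the block's top is at z ≈ 0.060 m, as it should be lying flat on the board.
- **Good block:** its centre is unchanged to about 0.1 mm in the top view, and to 0.9 mm in the coarser side view. The fitted angle differed by 0.6° in the top view and 0.3° in the side view, which I take as measurement noise because nothing touched it.
- **Bystanders:** bottle, tin and coal look unmoved in the last pictures. I did not measure them.

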